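Peel the top fittings tray off the stuck nest and hold it out

TASK

The small fittings trays have stuck together in their nest. Take the top tray by its grip lug and peel it: raise the lug corner first, by about one and a half centimetres, while the opposite corner still sits in the nest, then lift the tray clear without pulling up the second tray. Finish while still holding it by the lug, level and mouth up, still, its middle over the middle of the green cabinet panel with its floor at least 10 cm above the bench and not much higher than 25 cm, ready to be filled with the hinges lying there; do not disturb the other things and do not let the tray go.

Things in the scene. Friction and masses are not known exactly. Their poses are not given: they have to be found in the camera images.
- top_tray: Top one of three equal bare aluminium trays nested in each other. Floor 110 (x) x 70 (y) mm, walls 40 mm high, 2 mm thick, flaring 18 degrees; 8 mm rolled rim, 144 x 104 mm overall; about 130 to 210 g. Origin: centre of its underside, 52 mm above the bench at the start; z up through its mouth. The grip lug sticks out level from the -x end near the +y corner.
- top_lug (a point): Grip point inside the top tray's lug, a solid block 16 mm wide (tray y) and 10 mm thick (z) that reaches 30 mm out of the rim (tray x -72 to -102 mm). Site at x -88, y +36, z +37 mm of the tray, 5 mm below the lug's top face, 89 mm above the bench at the start. Axes are the tray's; pinch along y from above. Only the bottom tray's lug lies below it, 40 mm lower.
- top_far_corner (a point): Point on the top tray's rim at the other end of the diagonal from the lug: x +68, y -48, z +40 mm of the tray. With the lug end raised the tray tilts on its foot near x +50, z 0 mm; 4 mm play between nested walls lets it tilt about 0.2 rad before it must also rise.
- second_tray: The loose tray under it, same shape turned half round (lug at the far end); must stay nested. Origin: centre of its underside, 20 mm below the top tray's. Its four spring dimples (at x -30 and +30 mm on both long sides) pinch the top tray, each resisting about 2 to 4 N until the top tray has risen 5 mm there. The bottom tray pinches this one over twice as hard.
- nest_base: Plywood board 240 x 150 x 12 mm, fixed to the bench, with the bottom tray screwed down on it. Origin: centre of the board's underside, on the bench. The undersides of the three nested trays are 12, 32 and 52 mm above it; axes as the top tray's.
- green_panel: Grey-green cabinet panel 235 (x) x 370 (y) x 18 mm lying fixed on the bench. Origin: centre of its underside.
- cup_hinge_a: Steel cup hinge, 100 x 56 x 24 mm, loose on the panel. Origin: centre of the underside.
- cup_hinge_b: The other steel cup hinge, 100 x 56 x 24 mm, loose on the panel. Origin: centre of the underside.
- pliers: Bystander: pliers lying flat, 65 x 170 x 14 mm. Origin: centre of the underside.

How it is judged (in metres and radians):
On the way, in this order (a step that is already met when the one before it is completed fails the run):
1. the lug corner of the top tray is raised while the opposite corner still sits in the nest (z of top_lug in the frame of second_tray above 0.067 m and z of top_far_corner in the frame of second_tray below 0.066 m and contact force between the fingers and top_tray above 0.5 N and distance between the grasp point and top_lug below 0.05 m), for 0.05 s.
2. the top tray is lifted clear of the nest (height (world z) of top_tray above 0.09 m and height (world z) of top_far_corner above 0.105 m and contact force between top_tray and second_tray below 0.1 N), for 0.1 s.
At the end, for the whole second after the job is handed in: The fingers hold the top tray by its lug (TCP within 50 mm), still, mouth up, tilted under 0.26 rad, its origin 90 to 300 mm above the bench and within 50 mm horizontally of the panel's centre; the second tray still sits in the bottom one (under 6 mm sideways, 4 mm up, 0.06 rad tilt) (height (world z) of top_tray between 0.09 and 0.3 m and horizontal distance between top_tray and green_panel below 0.05 m and angle between top_tray's own z axis and vertical below 0.26 rad and linear speed of top_tray below 0.03 m/s and contact force between the fingers and top_tray above 1 N and z of second_tray in the frame of nest_base below 0.036 m and angle between second_tray's own z axis and vertical below 0.06 rad and horizontal distance between second_tray and nest_base below 0.006 m and distance between the grasp point and top_lug below 0.05 m); the arm keeps its last pose, push and grip.
It fails at once if the second tray is pulled up out of the bottom one (z of second_tray in the frame of nest_base above 0.042 m or angle between second_tray's own z axis and vertical above 0.15 rad).
It fails at once if another thing is disturbed (moved more than 30 mm) (distance of any of cup_hinge_a, cup_hinge_b, pliers from where it was at the start of the episode above 0.03 m).
It also fails if it takes over 38 s, if anything falls off the work surface, if the arm or the gripper's body presses on something with over 40 N, if the wrist force passes 120 N, or if a joint passes its speed limit or range.

ROBOT

A 6-joint arm with a two-finger parallel gripper is mounted at the origin on a cart in front of the work surface, level with it; the furniture and walls round the work are solid. World frame = base frame: x ahead of the robot, y to its left, z up, the work surface at z = 0. Lengths are in mm, angles in rad, forces in N, time in s.
With the tool pointing down it reaches from about 275 to 750 mm from the base axis. Payload 10.2 kg.
Tool frame: the origin (TCP) lies between the finger pads, 19 mm behind the fingertips; this is the grasp point; z points along the fingers, y is the direction in which the jaws open and shut (so a half turn about z gives the same grasp; the last joint's range is limited). The gripper opens to 85 mm and grips with 20 to 120 N. Pads are 22 mm wide; open, the fingers measure 114 mm over their backs; the gripper's body (76 mm by 85 mm) begins 54 mm behind the grasp point. The pads swing forward as they close: fully open they stand 13 mm farther back than shut.
Start: joints at [-1.334, 0.313, 1.498, -0, 1.331, -0.223], TCP at [232.967, -470.486, 249.994] pointing down, gripper open.
Joint ranges: [-2.94, 2.94], [-0.97, 2.17], [0.19, 2.56], [-1.23, 4.37], [0.02, 3.11], [-2.88, 2.88]. Speed limits (rad/s): [2.39, 2.39, 3.01, 3.14, 3.14, 3.14].

INTERFACE

Orientations are given as a 3x3 rotation matrix whose columns are the frame's x, y, z axes.
In Python, from workcell import bot gives the robot as it stands.
- The arm moves only by the shell command python3 -m creep 'ROWS' [FORCE]. ROWS is a JSON object of lists of equal length, an entry for each row: "slide": the shift along the tool's x, y, z as a fraction of full scale, a list of three; "angular": the turn, a rotation vector about the tool's x, y, z as a fraction of full scale, a list of three; "grip": the gripper command: -1 is fully open, 1 is shut, values between are in proportion. A call has 1 to 10 rows; each row is the pose to reach, as a shift and turn from the pose measured when the call began, along the tool's axes at that moment, turning the shorter way round; what a row does not reach only later rows make up. Full scale, the value 1, is 0.75 m for a shift and 180 degrees for a turn. A row lasts 1/10 s, in which the tool goes at most 50 mm and 8.59 degrees, less where a joint would pass 70% of its speed; a pose out of reach is approached as far as the arm can. A call with a number of a shift or a turn outside -1 to 1 is refused whole. A call with a gripper value outside its range is refused whole. The fingers move at their own pace and stop on an object; FORCE is the grip in N (left out, the last holds). Time passes only in rows, so rows that repeat a pose let the fingers close. It gives the time, the measured TCP pose, the force and the opening at its end, in the units of the state.
- bot.read_state(): the state, without advancing time (a new reading comes with each control period).
- bot.camera(name): name is "scene" or "top" or "wrist"; returns a dict with "img" (384x512x3 uint8, red, green, blue), "fx", "fy", "cx", "cy" (pixels), "R" (3x3) and "t" (3): a world point X has camera coordinates R X + t. Camera axes: x right, y down, z forward; pixel columns grow to the right and rows downward; lengths in mm; the calibration is good to about 2 mm. A picture is of the moment at which its call begins. There is no depth.
- bot.job_done(): hands the job in, once; it reports no verdict.
The state is a dict: "time": time; "joint_pos": joint angles; "dq": joint speeds; "joint_efforts": joint torques, N m; "position": TCP position; "tcp_rot": TCP orientation; "force": force on the tool from outside, world axes, zero at the start; "torque": the same for the moment, N m; "grip_width": opening from 0.0 (shut) to 1.0 (fully open).
Only numpy, scipy, OpenCV 4.12 (cv2) and the standard library are available. Lean on these libraries where they do the work, as an engineer would, in place of code of your own. Each camera call takes 0.05 s, during which the arm holds its last target.

## Working session

There is one attempt and no reset: what is moved stays moved. The work goes in short steps, Python scripts to look and compute and a shell command to move; the robot and the scene stay as the last step left them, time stands still between calls to the robot, and variables do not carry over. Pictures are saved under pics/ and viewed, and the job is handed in when it is done.

```bash
mkdir -p pics; ls; cat > h.py <<'E'
import numpy as np, cv2, pickle
from workcell import bot
def snap(n,fn):
    c=bot.camera(n); pickle.dump(c,open(f'pics/{fn}.pkl','wb'))
    cv2.imwrite(f'pics/{fn}.png',cv2.cvtColor(c['img'],cv2.COLOR_RGB2BGR)); return c
def load(fn): return pickle.load(open(f'pics/{fn}.pkl','rb'))
def ray(c,u,v,z):
    R=np.array(c['R']);t=np.array(c['t'])
    d=R.T@np.array([(u-c['cx'])/c['fx'],(v-c['cy'])/c['fy'],1]);o=-R.T@t
    return o+d*(z-o[2])/d[2]
def proj(c,X):
    p=np.array(c['R'])@np.array(X,float)+np.array(c['t']);return c['fx']*p[0]/p[2]+c['cx'],c['fy']*p[1]/p[2]+c['cy']
E
python3 - <<'E'
from h import *
for n in ['scene','top']: snap(n,n+'0')
s=bot.read_state();print(s['time'],s['position'],s['tcp_rot'],s['grip_width'])
E
```

```text
pics
0.1 [ 232.92810949 -470.2909292   249.52493926] [[ 8.96132927e-01  4.43785653e-01 -2.65112868e-04]
 [ 4.43785675e-01 -8.96132345e-01  1.04647663e-03]
 [ 2.26835099e-04 -1.05543546e-03 -9.99999417e-01]] 1.0019537906160982
```

View pics/top0.png

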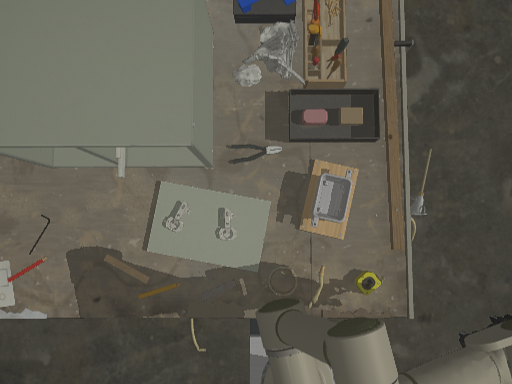

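View pics/scene0.png

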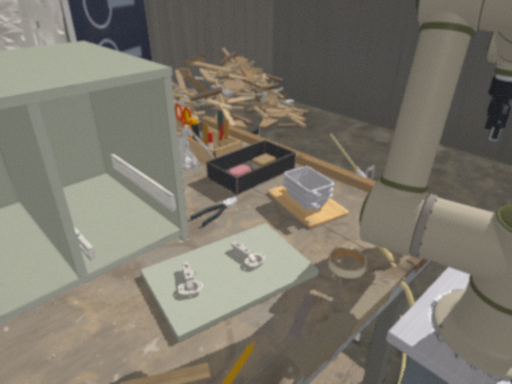

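The top view shows the nest at about (330,200), the green panel with two hinges at (208,225), and the pliers at (255,152). Next I'll enlarge the nest and panel.

```bash
python3 - <<'E'
from h import *
c=load('top0')
im=cv2.cvtColor(c['img'],cv2.COLOR_RGB2BGR)
a=cv2.resize(im[150:250,285:375],None,fx=6,fy=6,interpolation=cv2.INTER_CUBIC); cv2.imwrite('pics/nestz.png',a)
s=load('scene0');im=cv2.cvtColor(s['img'],cv2.COLOR_RGB2BGR)
a=cv2.resize(im[155:235,260:360],None,fx=7,fy=7,interpolation=cv2.INTER_CUBIC); cv2.imwrite('pics/nests.png',a)
# nest board & panel masks
hsv=cv2.cvtColor(c['img'],cv2.COLOR_RGB2HSV)
print(hsv[250,200],hsv[235,320],hsv[215,185])
print(c['fx'],-np.array(c['R']).T@np.array(c['t']))
p=cv2.inRange(hsv,(40,15,110),(85,70,220)); p[:175]=0
for z,m in ((18,p),):
    k=max(cv2.findContours(m,0,2)[0],key=cv2.contourArea)
    r=cv2.minAreaRect(k);b=cv2.boxPoints(r);print(r);w=np.array([ray(c,*q,z) for q in b]);print(w.round(1),w.mean(0),[np.linalg.norm(w[i]-w[i-1]) for i in range(4)])
E
```

```text
[ 38  30 136] [ 21  46 106] [ 36  28 136]
458.48275064081207 [ 515.78807889  108.20658754 1526.64437246]
((194.9000244140625, 242.30003356933594), (3.7947328090667725, 4.427187919616699), 18.434947967529297)
[[450.3 344.2  18. ]
 [463.9 339.7  18. ]
 [460.  327.9  18. ]
 [446.4 332.4  18. ]] [455.1441261  336.04929814  18.        ] [np.float64(12.445049132704321), np.float64(14.329869561320896), np.float64(12.454603154385664), np.float64(14.326172067927487)]
```

View pics/nestz.png

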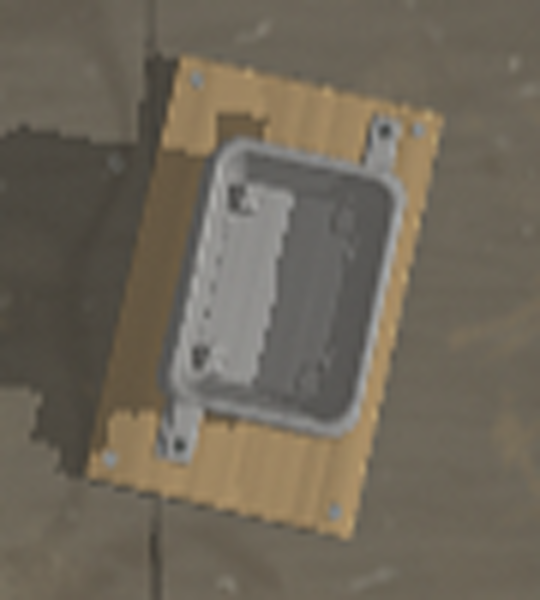

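View pics/nests.png

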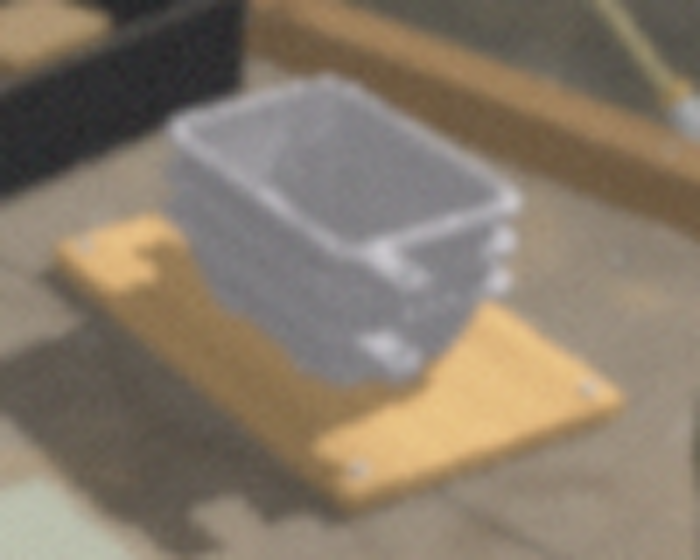

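The lug at the near-left end (zoom (180,435), full image about (315,222)) is the top tray's. The scene view agrees: top lug with the bottom lug below it on the near end. I'll use the board corners and the rim for the pose.

```bash
python3 - <<'E'
from h import *
c=load('top0')
f=lambda q:((q[0]+.5)/6+285-.5,(q[1]+.5)/6+150-.5)
def rep(pts,z,n):
    w=np.array([ray(c,*f(q),z) for q in pts]);
    e=np.roll(w,-1,0)-w
    print(n,w.round(1).tolist(),'mean',w.mean(0).round(1),'sides',np.linalg.norm(e,axis=1).round(1),'ang',np.degrees(np.arctan2(e[:,1],e[:,0])).round(1));return w
rep([(182,55),(443,120),(352,540),(88,480)],12,'board')
# rim: fit lines approx corner by bounding of rim outer edges
rep([(222,135),(407,180),(351,442),(160,398)],92,'rim')
print('lug tip mid',ray(c,*f((173,462)),94),'lug hole',ray(c,*f((180,445)),94))
hsv=cv2.cvtColor(c['img'],cv2.COLOR_RGB2HSV)
p=cv2.inRange(hsv,(28,20,115),(60,70,255)); p[:175]=0;p[280:]=0;p[:,:135]=0;p[:,280:]=0
p=cv2.morphologyEx(p,cv2.MORPH_OPEN,np.ones((5,5)));p=cv2.morphologyEx(p,cv2.MORPH_CLOSE,np.ones((25,25)))
k=max(cv2.findContours(p,0,2)[0],key=cv2.contourArea)
r=cv2.minAreaRect(k);b=cv2.boxPoints(r);w=np.array([ray(c,*q,18) for q in b]);print(b.round(1).tolist(),w.round(1).tolist(),w.mean(0),[np.linalg.norm(w[i]-w[i-1]) for i in range(4)])
E
```

```text
board [[729.7, -60.5, 12.0], [692.8, -204.4, 12.0], [462.0, -149.7, 12.0], [495.2, -5.9, 12.0]] mean [ 594.9 -105.1   12. ] sides [148.6 237.2 147.7 240.8] ang [-104.4  166.7   77.   -13.1]
rim [[676.0, -72.0, 92.0], [651.9, -168.4, 92.0], [515.4, -136.6, 92.0], [538.6, -37.7, 92.0]] mean [ 595.5 -103.7   92. ] sides [ 99.4 140.2 101.5 141.7] ang [-104.   166.9   76.8  -14. ]
lug tip mid [505.42195167 -43.82338716  94.        ] lug hole [514.18715192 -47.56777097  94.        ]
[[146.5, 251.10000610351562], [160.0, 179.6999969482422], [270.79998779296875, 200.6999969482422], [257.29998779296875, 272.1000061035156]] [[427.1, 494.1, 18.0], [661.2, 453.5, 18.0], [590.4, 87.3, 18.0], [358.4, 132.5, 18.0]] [509.26447811 291.8334847   18.        ] [np.float64(368.07858535326915), np.float64(237.5654360708975), np.float64(372.95337363402444), np.float64(236.36000109987634)]
```

```bash
cat >> h.py <<'E'
from scipy.spatial.transform import Rotation as Ro
def want(yaw_deg,pitch=0,roll=0):
    R=Ro.from_euler('z',yaw_deg,degrees=True)*Ro.from_euler('y',pitch)*Ro.from_euler('x',roll)  # tray-frame; pitch>0 raises -x end
    return R.as_matrix()@np.diag([1,-1,-1.])
def cmd(p,Rw):
    s=bot.read_state();R=np.array(s['tcp_rot'])
    d=R.T@(np.array(p)-s['position'])/750
    a=Ro.from_matrix(R.T@Rw).as_rotvec()/np.pi
    print('t',s['time'],'pos',np.round(s['position'],1),'q',np.round(s['joint_pos'],2),'F',np.round(s['force'],1),'w',round(s['grip_width'],3));print('slide',d.round(4).tolist(),'ang',a.round(4).tolist())
E
python3 -c "
from h import *
cmd([517.5,-48.5,190],want(-13.3))"
```

```text
t 0.1 pos [ 232.9 -470.3  249.5] q [-1.33  0.31  1.5  -0.    1.33 -0.22] F [-0.1 -0.9  0.2] w 1.002
slide [0.5896, -0.3355, 0.0799] ang [-0.0003, 0.0, 0.2203]
```

```bash
python3 -m creep '{"slide":[[0.06,-0.034,0.008],[0.12,-0.067,0.016],[0.177,-0.10,0.024],[0.236,-0.134,0.032],[0.295,-0.168,0.04],[0.354,-0.2,0.048],[0.413,-0.235,0.056],[0.472,-0.268,0.064],[0.53,-0.302,0.072],[0.57,-0.325,0.078]],"angular":[[0,0,0.022],[0,0,0.044],[0,0,0.066],[0,0,0.088],[0,0,0.11],[0,0,0.132],[0,0,0.154],[0,0,0.176],[0,0,0.198],[0,0,0.22]],"grip":[0,0,0,0,0,0,0,0,0,0]}'
python3 - <<'E'
from h import *
cmd([517.5,-48.5,190],want(-13.3))
E
```

```text
time: 1.1
position: [508.6, -59.8, 191.0]
tcp_rot: [[0.973, -0.231, -0.0], [-0.231, -0.973, 0.001], [-0.001, -0.001, -1.0]]
force: [0.4, -1.1, 0.9]
grip_width: 0.501
t 1.1 pos [508.6 -59.8 191. ] q [-0.35  0.34  1.62  0.    1.18  1.46] F [ 0.4 -1.1  0.9] w 0.501
slide [0.008, -0.0174, 0.0013] ang [-0.0003, 0.0002, -0.0005]
```

```bash
python3 -m creep '{"slide":[[0.008,-0.017,0.001],[0.008,-0.017,0.001],[0.008,-0.017,0.001]],"angular":[[0,0,0],[0,0,0],[0,0,0]],"grip":[0,0,0]}'
python3 - <<'E'
from h import *
for n in ['wrist','top']:
    c=snap(n,n+'1')
im=cv2.imread('pics/wrist1.png');cv2.imwrite('pics/wrist1b.png',cv2.resize(im,None,fx=1.5,fy=1.5))
c=load('wrist1');print(c['fx'],-np.array(c['R']).T@np.array(c['t']),[np.round(proj(c,p)) for p in ([517.5,-48.5,94],[503.9,-46,94])])
E
```

```text
time: 1.4
position: [517.1, -49.0, 190.0]
tcp_rot: [[0.973, -0.231, -0.001], [-0.231, -0.973, 0.001], [-0.002, -0.001, -1.0]]
force: [0.3, 0.6, 0.3]
grip_width: 0.498
311.7022251569058 [592.44817783 -66.7345276  313.39680158] [array([252., 205.]), array([253., 222.])]
```

View pics/wrist1b.png

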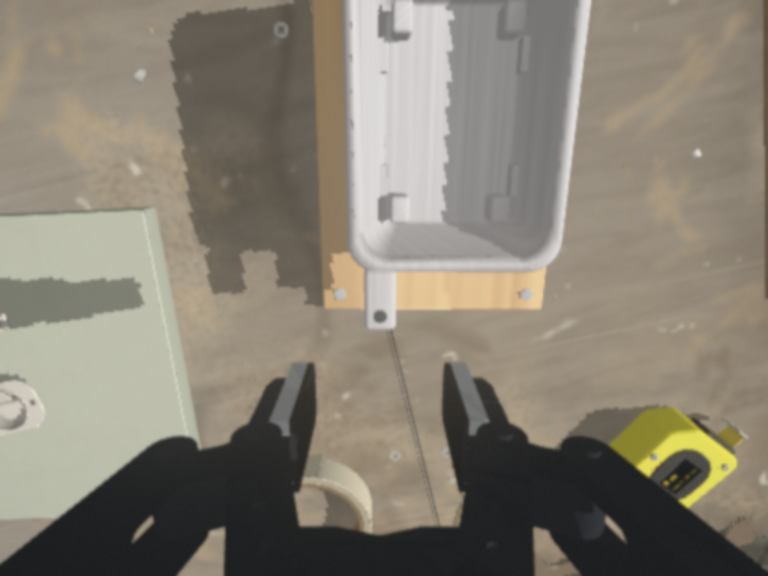

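The wrist view shows the lug at (381,300) in the enlarged picture, with its tip at row ~327 and its root at ~270. Next, casting these to z = 94.

```bash
python3 - <<'E'
from h import *
c=load('wrist1')
for q in [(366,290),(396,290),(366,326),(396,326),(381,326),(381,271)]:
    print(q,ray(c,q[0]/1.5,q[1]/1.5,94).round(1))
for q in [(350,150),(353,240),(582,100),(562,240)]:print('rim',ray(c,q[0]/1.5,q[1]/1.5,88).round(1))
im=cv2.imread('pics/wrist1.png')[150:240,220:290];cv2.imwrite('pics/lugz.png',cv2.resize(im,None,fx=6,fy=6,interpolation=cv2.INTER_CUBIC))
E
```

```text
(366, 290) [527.5 -45.   94. ]
(396, 290) [524.1 -59.4  94. ]
(366, 326) [509.1 -40.5  94. ]
(396, 326) [505.6 -55.2  94. ]
(381, 326) [507.3 -47.8  94. ]
(381, 271) [535.2 -54.4  94. ]
rim [593.1 -53.4  88. ]
rim [552.  -44.4  88. ]
rim [ 589.8 -159.6   88. ]
rim [ 528.5 -143.6   88. ]
```

View pics/lugz.png

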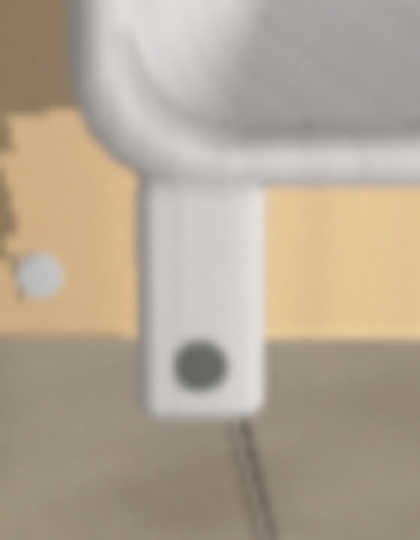

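```bash
python3 -c "
from h import *
cmd([519,-49.9,88.5],want(-13.3))"
```

```text
t 1.5 pos [517.  -49.7 190.3] q [-0.32  0.36  1.6   0.    1.19  1.48] F [-0.4  0.4 -0.3] w 0.504
slide [0.0028, -0.0003, 0.1357] ang [-0.0003, 0.0003, -0.0009]
```

```bash
python3 -m creep '{"slide":[[0.003,0,0.03],[0.003,0,0.06],[0.003,0,0.09],[0.003,0,0.11],[0.003,0,0.125],[0.003,0,0.1355],[0.003,0,0.1355],[0.003,0,0.1355]],"angular":[[0,0,0],[0,0,0],[0,0,0],[0,0,0],[0,0,0],[0,0,0],[0,0,0],[0,0,0]],"grip":[0,0,0,0,0,0,0,0]}'
python3 - <<'E'
from h import *
snap('wrist','wrist2');cmd([519,-49.9,88.5],want(-13.3))
im=cv2.imread('pics/wrist2.png');cv2.imwrite('pics/wrist2b.png',cv2.resize(im,None,fx=1.5,fy=1.5))
E
```

```text
time: 2.3
position: [519.3, -50.4, 89.2]
tcp_rot: [[0.973, -0.233, 0.0], [-0.233, -0.973, 0.001], [-0.0, -0.001, -1.0]]
force: [0.2, 0.1, -0.7]
grip_width: 0.502
t 2.35 pos [519.4 -50.4  89.4] q [-0.32  0.49  1.7   0.    0.95  1.48] F [-0.1  0.3  0.5] w 0.5
slide [-0.0007, -0.0005, 0.0011] ang [-0.0003, -0.0001, -0.0009]
```

View pics/wrist2b.png

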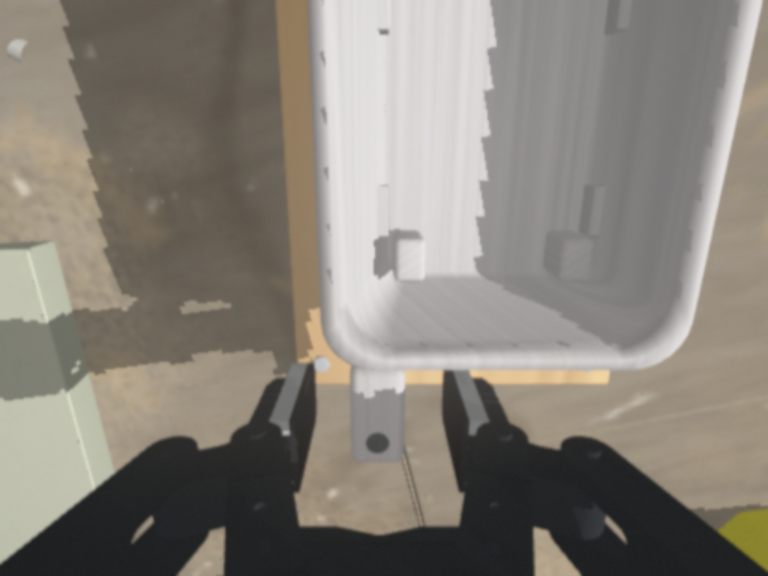

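The lug is centred between the fingers (column 378, with the fingers' midpoint at about 380). I'll check TCP against the lug along its length before closing.

```bash
python3 - <<'E'
from h import *
c=load('wrist2')
print(proj(c,[519.4,-50.4,94]))
for q in [(378,461),(378,369),(352,420),(405,420)]: print(q,ray(c,q[0]/1.5,q[1]/1.5,94).round(1))
E
```

```text
(np.float64(252.64770198422184), np.float64(281.5882255487162))
(378, 461) [506.5 -47.   94. ]
(378, 369) [536.2 -54.1  94. ]
(352, 420) [522.  -42.9  94. ]
(405, 420) [518.4 -58.   94. ]
```

```bash
python3 -m creep '{"slide":[[0,0,0],[0,0,0],[0,0,0],[0,0,0],[0,0,0],[0,0,0],[0,0,0],[0,0,0]],"angular":[[0,0,0],[0,0,0],[0,0,0],[0,0,0],[0,0,0],[0,0,0],[0,0,0],[0,0,0]],"grip":[1,1,1,1,1,1,1,1]}' 110
python3 - <<'E'
from h import *
s=bot.read_state()
# peel about pivot: tray x+50,z0 -> relative to TCP in tray axes: (+138.5,*,-37)
for a in (.04,.08,.11,.13,.16,.18):
    r=np.array([-138.5,37]); c,si=np.cos(a),np.sin(a)
    # pitch +a about tray y: x'=c x+ s z ; z'=-s x + c z
    d=np.array([c*r[0]+si*r[1],-si*r[0]+c*r[1]])-r
    print(a,'dx,dz mm',d.round(2),'slide x,z',(d[0]/750).round(4),(-d[1]/750).round(4),'ang y',round(-a/np.pi,4))
R=want(-13.3);print(Ro.from_matrix(R.T@want(-13.3,.1)).as_rotvec())
cmd(s['position'],want(-13.3,.1))
E
```

```text
time: 3.15
position: [519.6, -50.3, 90.0]
tcp_rot: [[0.973, -0.233, 0.001], [-0.233, -0.973, 0.0], [0.001, -0.001, -1.0]]
force: [-1.6, 0.5, 6.9]
grip_width: 0.161
0.04 dx,dz mm [1.59 5.51] slide x,z 0.0021 -0.0073 ang y -0.0127
0.08 dx,dz mm [ 3.4  10.95] slide x,z 0.0045 -0.0146 ang y -0.0255
0.11 dx,dz mm [ 4.9  14.98] slide x,z 0.0065 -0.02 ang y -0.035
0.13 dx,dz mm [ 5.97 17.64] slide x,z 0.008 -0.0235 ang y -0.0414
0.16 dx,dz mm [ 7.66 21.59] slide x,z 0.0102 -0.0288 ang y -0.0509
0.18 dx,dz mm [ 8.86 24.2 ] slide x,z 0.0118 -0.0323 ang y -0.0573
[-1.19742211e-18 -1.00000000e-01 -3.28258309e-18]
t 3.15 pos [519.6 -50.3  90. ] q [-0.32  0.49  1.7   0.    0.95  1.48] F [-1.6  0.5  6.9] w 0.161
slide [0.0, 0.0, 0.0] ang [-0.0003, -0.0322, -0.0008]
```

```bash
python3 -m creep '{"slide":[[0.0007,0,-0.0024],[0.0014,0,-0.0048],[0.0021,0,-0.0073],[0.003,0,-0.0098],[0.0038,0,-0.0122],[0.0045,0,-0.0146],[0.0055,0,-0.017],[0.0063,0,-0.0195],[0.0072,0,-0.0218],[0.0072,0,-0.0218]],"angular":[[0,-0.0042,0],[0,-0.0085,0],[0,-0.0127,0],[0,-0.017,0],[0,-0.0212,0],[0,-0.0255,0],[0,-0.0297,0],[0,-0.034,0],[0,-0.0382,0],[0,-0.0382,0]],"grip":[1,1,1,1,1,1,1,1,1,1]}'
python3 - <<'E'
from h import *
for n in ['wrist','scene','top']: snap(n,n+'3')
a=cv2.resize(cv2.imread('pics/scene3.png')[140:250,250:370],None,fx=5,fy=5,interpolation=cv2.INTER_CUBIC)
cv2.imwrite('pics/scene3z.png',a)
cmd([519,-49.9,110],want(-13.3,.12))
E
```

```text
time: 4.15
position: [524.2, -51.3, 106.3]
tcp_rot: [[0.965, -0.233, -0.119], [-0.231, -0.973, 0.029], [-0.122, -0.001, -0.993]]
force: [-6.4, 2.6, 1.7]
grip_width: 0.162
t 4.3 pos [524.2 -51.3 106.2] q [-0.32  0.53  1.58 -0.01  1.15  1.49] F [-5.8  2.2  0.5] w 0.159
slide [-0.0077, -0.0002, -0.0041] ang [-0.0004, 0.0005, -0.0008]
```

View pics/scene3z.png

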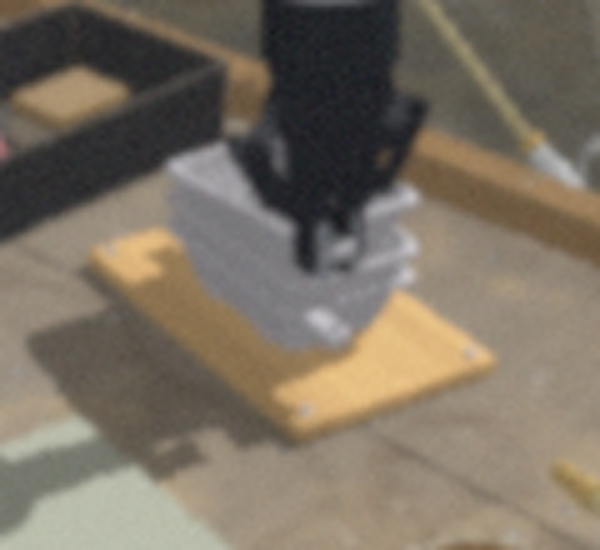

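View pics/wrist3.png

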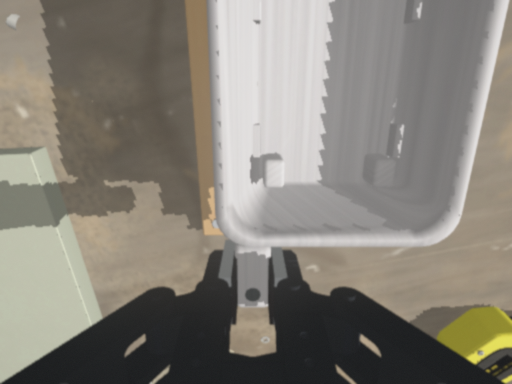

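The wrist and scene views show the near end raised with a gap under its rim, and the far end still seated. TCP rose 16 mm and tilt is 0.12 rad. Next comes a little more tilt, then a slow lift.

```bash
python3 - <<'E'
from h import *
u=np.array([np.cos(np.radians(-13.3)),np.sin(np.radians(-13.3)),0])
p=np.array(bot.read_state()['position'])
a=p+u*1.0+[0,0,7]; cmd(a,want(-13.3,.17))
for h in (10,30,60): cmd(a+[0,0,h],want(-13.3,.17))
E
```

```text
t 4.3 pos [524.2 -51.3 106.2] q [-0.32  0.53  1.58 -0.01  1.15  1.49] F [-5.8  2.2  0.5] w 0.159
slide [0.0002, -0.0, -0.0094] ang [-0.0004, -0.0154, -0.0008]
t 4.3 pos [524.2 -51.3 106.2] q [-0.32  0.53  1.58 -0.01  1.15  1.49] F [-5.8  2.2  0.5] w 0.159
slide [-0.0014, -0.0, -0.0227] ang [-0.0004, -0.0154, -0.0008]
t 4.3 pos [524.2 -51.3 106.2] q [-0.32  0.53  1.58 -0.01  1.15  1.49] F [-5.8  2.2  0.5] w 0.159
slide [-0.0047, -0.0001, -0.0491] ang [-0.0004, -0.0154, -0.0008]
t 4.3 pos [524.2 -51.3 106.2] q [-0.32  0.53  1.58 -0.01  1.15  1.49] F [-5.8  2.2  0.5] w 0.159
slide [-0.0095, -0.0001, -0.0888] ang [-0.0004, -0.0154, -0.0008]
```

```bash
python3 -m creep '{"slide":[[0.0001,0,-0.003],[0.0001,0,-0.006],[0.0002,0,-0.0094],[0,0,-0.012],[-0.0005,0,-0.015],[-0.0009,0,-0.018],[-0.0012,0,-0.021],[-0.0014,0,-0.0227],[-0.0014,0,-0.0227]],"angular":[[0,-0.005,0],[0,-0.01,0],[0,-0.0154,0],[0,-0.0154,0],[0,-0.0154,0],[0,-0.0154,0],[0,-0.0154,0],[0,-0.0154,0],[0,-0.0154,0]],"grip":[1,1,1,1,1,1,1,1,1]}'
python3 - <<'E'
from h import *
for n in ['wrist','scene']: snap(n,n+'4')
a=cv2.resize(cv2.imread('pics/scene4.png')[140:250,250:370],None,fx=4,fy=4,interpolation=cv2.INTER_CUBIC)
cv2.imwrite('pics/scene4z.png',a)
p=np.array(bot.read_state()['position'])
cmd(p+[0,0,70],want(-13.3,.17))
E
```

```text
time: 5.2
position: [525.2, -51.5, 123.5]
tcp_rot: [[0.959, -0.232, -0.164], [-0.229, -0.973, 0.04], [-0.169, -0.001, -0.986]]
force: [0.1, -0.5, -1.5]
grip_width: 0.159
t 5.3 pos [525.1 -51.5 123.2] q [-0.31  0.53  1.53 -0.01  1.25  1.5 ] F [-0.4 -0.1 -1.5] w 0.158
slide [-0.0158, -0.0001, -0.092] ang [-0.0004, 0.0001, -0.0007]
```

View pics/scene4z.png

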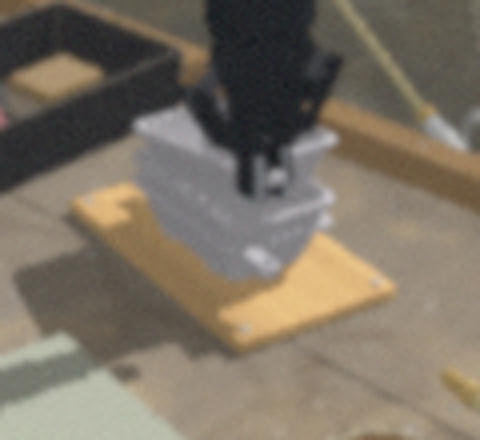

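The wrist force is only about the tray's weight (1.5 N), so the dimples have let go. The second tray still sits low. Lifting clear now.

```bash
python3 -m creep '{"slide":[[-0.0016,0,-0.009],[-0.0032,0,-0.018],[-0.005,0,-0.029],[-0.0067,0,-0.04],[-0.0085,0,-0.051],[-0.0103,0,-0.062],[-0.0121,0,-0.072],[-0.014,0,-0.082],[-0.0158,0,-0.092],[-0.0158,0,-0.092]],"angular":[[0,0,0],[0,0,0],[0,0,0],[0,0,0],[0,0,0],[0,0,0],[0,0,0],[0,0,0],[0,0,0],[0,0,0]],"grip":[1,1,1,1,1,1,1,1,1,1]}'
python3 - <<'E'
from h import *
snap('scene','scene5');snap('top','top5')
a=cv2.resize(cv2.imread('pics/scene5.png')[110:240,240:370],None,fx=4,fy=4,interpolation=cv2.INTER_CUBIC)
cv2.imwrite('pics/scene5z.png',a)
p=np.array(bot.read_state()['position'])
cmd(p+[0,0,40],want(-13.3,.0))
E
```

```text
time: 6.3
position: [525.5, -51.7, 194.3]
tcp_rot: [[0.959, -0.232, -0.163], [-0.229, -0.973, 0.04], [-0.168, -0.001, -0.986]]
force: [0.1, -0.4, -1.0]
grip_width: 0.156
t 6.4 pos [525.  -51.6 193.2] q [-0.31  0.46  1.45 -0.01  1.4   1.49] F [-0.3 -0.2 -1.6] w 0.159
slide [-0.009, -0.0001, -0.0526] ang [-0.0004, 0.0542, -0.0008]
```

View pics/scene5z.png

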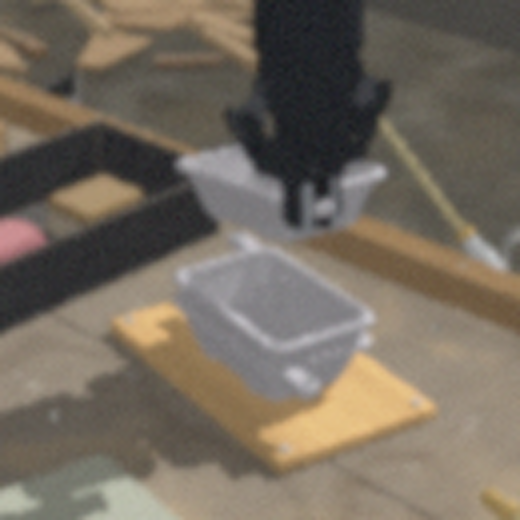

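The top tray is clear, and the second tray sits undisturbed in the nest. Next I'll level it while rising to 217, then carry it to the panel.

```bash
python3 -m creep '{"slide":[[-0.0007,0,-0.004],[-0.0014,0,-0.008],[-0.002,0,-0.012],[-0.0027,0,-0.016],[-0.0034,0,-0.02],[-0.004,0,-0.024],[-0.0047,0,-0.028],[-0.0054,0,-0.0318],[-0.0054,0,-0.0318]],"angular":[[0,0.007,0],[0,0.014,0],[0,0.021,0],[0,0.028,0],[0,0.035,0],[0,0.042,0],[0,0.049,0],[0,0.054,0],[0,0.054,0]],"grip":[1,1,1,1,1,1,1,1,1]}'
python3 - <<'E'
from h import *
cmd([431.9,347,217],want(-13.3))
E
```

```text
time: 7.3
position: [525.0, -51.6, 217.9]
tcp_rot: [[0.973, -0.232, 0.001], [-0.232, -0.973, 0.001], [0.001, -0.001, -1.0]]
force: [0.4, -0.3, -2.3]
grip_width: 0.163
t 7.3 pos [525.  -51.6 217.9] q [-0.32  0.34  1.54  0.    1.26  1.48] F [ 0.4 -0.3 -2.3] w 0.163
slide [-0.2443, -0.488, 0.0015] ang [-0.0003, -0.0002, -0.0008]
```

```bash
python3 -m creep '{"slide":[[-0.005,-0.01,0],[-0.014,-0.028,0],[-0.026,-0.052,0],[-0.04,-0.08,0],[-0.055,-0.11,0],[-0.07,-0.14,0],[-0.085,-0.17,0],[-0.1,-0.2,0],[-0.115,-0.23,0],[-0.13,-0.26,0]],"angular":[[0,0,0],[0,0,0],[0,0,0],[0,0,0],[0,0,0],[0,0,0],[0,0,0],[0,0,0],[0,0,0],[0,0,0]],"grip":[1,1,1,1,1,1,1,1,1,1]}'
python3 - <<'E'
from h import *
cmd([431.9,347,217],want(-13.3))
E
```

```text
time: 8.3
position: [474.5, 162.8, 217.9]
tcp_rot: [[0.973, -0.232, 0.001], [-0.232, -0.973, 0.001], [0.0, -0.001, -1.0]]
force: [0.0, -0.1, -1.1]
grip_width: 0.163
t 8.3 pos [474.5 162.8 217.9] q [0.1  0.29 1.62 0.   1.24 1.9 ] F [ 0.  -0.1 -1.1] w 0.163
slide [-0.1123, -0.2258, 0.0014] ang [-0.0003, -0.0001, -0.0006]
```

```bash
python3 -m creep '{"slide":[[-0.015,-0.03,0],[-0.03,-0.06,0],[-0.045,-0.09,0],[-0.06,-0.12,0],[-0.074,-0.148,0],[-0.086,-0.173,0],[-0.097,-0.195,0],[-0.106,-0.213,0],[-0.111,-0.223,0.001],[-0.1123,-0.2258,0.0014]],"angular":[[0,0,0],[0,0,0],[0,0,0],[0,0,0],[0,0,0],[0,0,0],[0,0,0],[0,0,0],[0,0,0],[0,0,0]],"grip":[1,1,1,1,1,1,1,1,1,1]}'
python3 -m creep '{"slide":[[0,0,0],[0,0,0],[0,0,0]],"angular":[[0,0,0],[0,0,0],[0,0,0]],"grip":[1,1,1]}'
python3 - <<'E'
from h import *
snap('scene','scene6');snap('top','top6')
cmd([431.9,347,217],want(-13.3))
E
```

```text
time: 9.3
position: [431.3, 347.8, 216.8]
tcp_rot: [[0.973, -0.231, 0.0], [-0.231, -0.973, 0.001], [-0.0, -0.001, -1.0]]
force: [0.3, -0.1, -1.2]
grip_width: 0.16
time: 9.6
position: [431.6, 347.3, 216.8]
tcp_rot: [[0.973, -0.232, 0.0], [-0.232, -0.973, 0.001], [0.0, -0.001, -1.0]]
force: [-1.0, -0.2, -1.2]
grip_width: 0.159
t 9.7 pos [431.5 347.4 216.8] q [0.47 0.4  1.46 0.   1.28 2.27] F [ 0.1 -0.6 -0.9] w 0.161
slide [0.0006, 0.0004, -0.0002] ang [-0.0003, -0.0, -0.0005]
```

View pics/scene6.png

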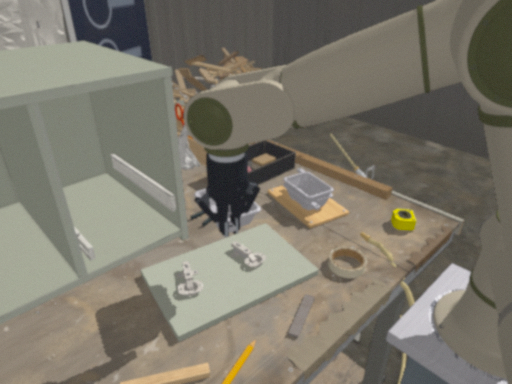

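View pics/top6.png

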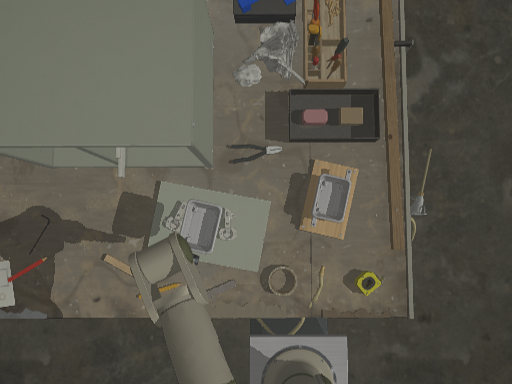

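Top view: the tray is at about (202,225), above the panel. Hinges and pliers are unchanged, and the nest still holds two trays. I'll check the tray's centre and tilt.

```bash
python3 - <<'E'
from h import *
snap('wrist','wrist6')
c=load('top6');im=cv2.imread('pics/top6.png')
a=np.hstack([cv2.resize(im[185:265,160:250],None,fx=4.3,fy=4.3,interpolation=cv2.INTER_CUBIC),cv2.resize(im[155:235,285:375],None,fx=4.3,fy=4.3,interpolation=cv2.INTER_CUBIC)])
cv2.imwrite('pics/top6z.png',a)
d=cv2.absdiff(cv2.imread('pics/top0.png'),im).max(2);print('pliers diff',d[138:170,222:288].max())
E
```

```text
pliers diff 16
```

View pics/top6z.png

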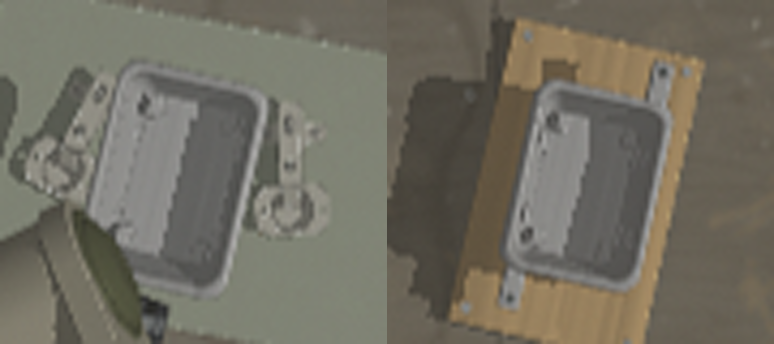

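View pics/wrist6.png

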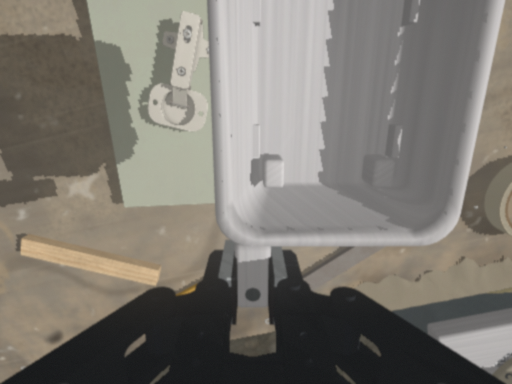

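```bash
python3 - <<'E'
from h import *
c=load('top6')
f=lambda q:(q[0]/4.3+160-.4,q[1]/4.3+185-.4)
w=np.array([ray(c,*f(q),220) for q in [(122,60),(272,92),(218,300)]]);print(w.round(1),np.linalg.norm(np.diff(w,axis=0),axis=1),'centre',((w[0]+w[2])/2).round(1))
# rim corner check across wrist image: lug end rim vs nominal
s=bot.read_state();print(np.abs(s['dq']).max(),s['force'],s['grip_width'],s['time'])
bot.job_done()
E
```

```text
[[587.3 326.4 220. ]
 [565.7 226.7 220. ]
 [429.3 261.7 220. ]] [102.01612685 140.85732063] centre [508.3 294.1 220. ]
0.0030765448836788446 [ 0.30427804 -0.02615926 -1.34796675] 0.1644933495578408 9.75
the job is handed in; nothing more can be done
```

I gripped the top tray by its lug at 110 N and peeled it: the lug corner rose about 16 mm at 0.12 rad while the far end stayed seated. I then tilted it to 0.17 rad, lifted it clear, levelled it and carried it to over the green panel. I handed the job in at 9.75 s, still holding the tray; it reported no verdict.

- **Tray position:** the top view put the tray's centre at (508, 294) mm, against a measured panel centre of (509, 292). From the grip height, the floor should be about 180 mm above the bench.
- **Level and still:** the tool was level and the joints were almost still (0.003 rad/s at most). In the wrist picture the tray sat in the fingers as it did before lifting, so I saw no slip. The wrist force was about the tray's weight (1.3 N).
- **Second tray:** it looks still nested, by eye from the pictures. I did not measure its exact seat.
- **Other things:** the pliers' area looked unchanged from the first picture. The hinges looked unmoved by eye, though the tray and arm hide part of one.
- **Small disagreements:** the gripper opening read about 14 mm on the 16 mm lug. The two cameras placed the lug about 3 mm apart, and I used a point in between.

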